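# Index the parts carousel and take out the red relay module

## Task

The clear lid of the parts carousel has a black crank post and clicks into place every eighth of a turn. Turn it as many clicks as it takes until its yellow-edged notch has clicked home over the red relay module, and let go of it. Then squeeze in the red module's two side tabs to unlatch it, lift it out through the notch without forcing it, and set it upright in the white tray, without dropping it. Leave the other two modules in the carousel and do not disturb the flux jar, solder spool and heat sink standing about.

Things in the scene. Friction and masses are not known exactly. Their poses are not given: they have to be found in the camera images.
- carousel: Parts carousel, fixed: grey round plate, 184 mm diameter, 4 mm thick, with four black sockets 60 mm from the axis along its +x, +y, -x, -y; the +x one is empty, three hold relay modules. Each socket is 32 mm (x) by 53 mm (y), top 15 mm above the bench; all point the same way, the modules' tabs along the carousel's y. Origin: on the axis at bench height, z up.
- lid_centre (a point): Centre of the clear lid that turns on the carousel: a disc of 184 mm diameter, 3 mm thick, from 48 to 51 mm above the bench, with a black cap of 28 mm diameter up to 55 mm. This point is on the axis at the lid's upper face; its x axis points to the notch.
- lid (a joint): Angle of the lid, rad, counter-clockwise from above positive, no stop within a turn. At 0 the notch is over the socket on the carousel's +x side. Eight clicks a turn (0.785 rad each, at 0, 0.785, 1.571 ...): neighbouring sockets are two clicks apart, a blank click between. About 0.2 Nm (3 N at the post) carries it over a click; let go, it snaps into the nearest click.
- notch (a point): Middle of the notch in the clear lid, 60 mm from the axis, at the lid's upper face (51 mm above the bench). The notch is an opening 84 mm wide across the radius, from 18 mm from the axis out through the rim, edged yellow on three sides; room for a module and two fingers.
- post (a point): Black round crank post of 14 mm diameter standing on the lid across the axis from the notch, 75 mm from the axis, from 51 to 87 mm above the bench (slightly flared foot and head). This point lies on its centre line, 73 mm above the bench. Round, so it may turn between the fingers.
- red_tabs (a point): Point midway between the two sprung tabs of the red module, 22 mm above its underside. The tabs are plates 18 mm wide, from 1.5 to 33.5 mm above its underside, on its +y and -y sides: 35 mm over their outer faces at rest. Each pushes straight inward 5 mm (3 N to start, 5.5 N fully in); then 25 mm overall.
- red_hooks (a point): Point midway between the red module's two hooks, 4 mm above its underside. A hook stands out 4.5 mm from each tab's foot (1.5 to 6 mm up) and catches under the socket's lip until its tab is pushed in about 4 mm; with both tabs fully in the module lifts straight up.
- mod_red: Relay module with red cap and red side tabs, upright and latched in a carousel socket. Black core 22 mm (x) by 18 mm (y), 34 mm high, red cap on it up to 40 mm. Sprung tabs on its +y and -y sides. Mass about 85 g. Origin: centre of its underside, which rests on the carousel's floor plate, 4 mm above the bench; z up.
- mod_blue: Relay module with blue cap and blue side tabs, upright and latched in a carousel socket. Black core 22 mm (x) by 18 mm (y), 34 mm high, blue cap on it up to 40 mm. Sprung tabs on its +y and -y sides. Mass about 85 g. Origin: centre of its underside, which rests on the carousel's floor plate, 4 mm above the bench; z up.
- mod_white: Relay module with white cap and white side tabs, upright and latched in a carousel socket. Black core 22 mm (x) by 18 mm (y), 34 mm high, white cap on it up to 40 mm. Sprung tabs on its +y and -y sides. Mass about 85 g. Origin: centre of its underside, which rests on the carousel's floor plate, 4 mm above the bench; z up.
- tray: White open tray, fixed, 110 mm (x) by 140 mm (y), 16 mm high, walls and floor 4 mm thick. Origin: centre of its underside, at bench height. Between tray and carousel stand a low vice (about 65 mm high) and, from about 0.57 m ahead of the robot on, a tall stack of circuit boards.
- paste_jar: Round white flux jar with a red screw lid, 48 mm diameter, 44 mm high, a bystander. Origin: centre of its underside.
- solder_spool: Blue spool of solder standing on its flange, 54 mm diameter, 35 mm high, a bystander. Origin: centre of its underside.
- heat_sink: Aluminium finned heat sink, 30 by 50 by 20 mm high, a bystander. Origin: centre of its underside.
Not all that is in view belongs to the job. Leave any pink look-alike of the mod_white alone.

How it is judged:
By the outcome, as a careful person would: the job done as asked, in the order asked, and still so for the second after the job is handed in, with the robot touching nothing.
It also fails if it takes over 72 s, if anything falls off the work surface, if the arm or the gripper's body presses on something with over 40 N, if the wrist force passes 120 N, or if a joint passes its speed limit or range.

## Robot

A 6-joint arm with a two-finger parallel gripper is mounted at the origin on the work surface; the furniture and walls round the work are solid. World frame = base frame: x ahead of the robot, y to its left, z up, the work surface at z = 0. Lengths are in m, angles in rad, forces in N, time in s.
With the tool pointing down it reaches from about 0.325 to 0.75 m from the base axis. Payload 7.6 kg.
Tool frame: the origin (TCP) lies midway between the tips of the shut fingers; the grasp point (between the pads) lies 19 mm behind it; z points along the fingers, y is the line along which they close (so a half turn about z gives the same grasp; the last joint's range is limited). The gripper opens to 85 mm and grips with 20 to 120 N. Pads are 22 mm wide; open, the fingers measure 114 mm over their backs; the gripper's body (76 mm by 85 mm) begins 54 mm behind the grasp point. The pads swing forward as they close: fully open they stand 13 mm farther back than shut.
Start: joints at [-1.228, 0.052, 1.401, -0, 1.689, -0.07], TCP at [0.211, -0.481, 0.231] pointing down, gripper open.
Joint ranges: [-2.9, 2.9], [-0.91, 2.17], [0.12, 2.37], [-1.06, 4.2], [0.26, 2.73], [-2.93, 2.93]. Speed limits (rad/s): [2.57, 2.57, 3.01, 3.14, 3.14, 3.14].

## Interface

Orientations are given as a rotation vector (axis times angle).
In Python, from rig import bot gives the robot as it stands. The module is installed in compiled form; this text tells all that it offers.
- The arm moves only by the tool jog_arm, never from a script. Its argument "increments" is a list that holds one entry, the list of rows, each a list of 4 numbers: the shift along the tool's x, y, z each as a share of 100 cm, from -1 to 1, then the turn about the tool's z as a share of 360 degrees, from -1 to 1. A call has 1 to 20 rows; each row is the pose to reach, as a shift and turn from the pose commanded when the call began, along the tool's axes at that moment, turning the shorter way round; what a row does not reach only later rows make up. A row lasts 1/10 s, in which the tool goes at most 50 mm and 8.59 degrees, less where a joint would pass 70% of its speed; a pose out of reach is approached as far as the arm can. A call with a number of a shift or a turn outside -1 to 1 is refused whole. A call with a gripper value outside its range is refused whole. "grip" is the opening, from 0 (shut) to 1 (fully open), set as the call begins (left out, the last holds). The fingers move at their own pace and stop on an object; "newtons" is the grip in N (left out, the last holds). Time passes only in rows, so rows that repeat a pose let the fingers close. It gives the time, the measured TCP pose, the force, the opening and the grip force at its end, in the units of the state.
- bot.observe(): the state, without advancing time (a new reading comes with each control period).
- bot.read_camera(name): name is "side" or "top" or "wrist"; returns (picture, depth): 384x512x3 uint8, red, green, blue; 384x512 float32, m along the optical axis (not along the pixel's ray), 0 where there is no reading.
- bot.camera_model(name): a dict with "fx", "fy", "cx", "cy" (pixels), "R" (3x3) and "t" (3): a world point X has camera coordinates R X + t; the wrist camera has in their place "hand_eye" (4x4, takes a point from camera to tool coordinates, whose origin is the TCP and whose axes are the flange's). Camera axes: x right, y down, z forward; pixel columns grow to the right and rows downward; lengths in m; the calibration is good to about 2 mm. The wrist camera is an equidistant fisheye: a pixel r from the principal point sees the ray r / f radians off the axis. A picture is of the moment at which its call begins: read the wrist's pose just before it. camera_model takes no time and is no camera call.
- bot.finish_job(): hands the job in; it is judged then, once.
The state is a dict: "t": time; "joint_positions": joint angles; "qd": joint speeds; "effort": joint torques, N m; "ee_pos": TCP position; "tcp_rot": TCP orientation; "force": force on the tool from outside, world axes, zero at the start; "ft_torque": the same for the moment, N m; "grip_width": opening from 0.0 (shut) to 1.0 (fully open); "gripper_force": force on a finger pad.
Only numpy, scipy, OpenCV 4.12 (cv2) and the standard library are available. Lean on these libraries where they do the work, as an engineer would, in place of code of your own. Each camera call takes 0.05 s, during which the arm holds its last target. There are 200 camera calls.

## Working session

There is one attempt and no reset: what is moved stays moved. The work goes in short steps, Python scripts to look and compute and a tool call to move; the robot and the scene stay as the last step left them, time stands still between calls to the robot, and variables do not carry over. Pictures are saved under pics/ and viewed, at most 10 in all, crops included, and the job is handed in when it is done.

Besides the shell and the picture viewer there is one more tool, called after ">>>" in YAML: its name, and indented under it one key for each argument. jog_arm: Moves the arm, as the interface text tells. Its arguments: {"type":"object","properties":{"increments":{"type":"array"},"grip":{"type":"number"},"newtons":{"type":"number"}},"required":["increments"]}

```bash
mkdir -p pics; python3 - <<'E'
from rig import bot
import cv2,numpy as np
s=bot.observe();print({k:np.round(v,3) for k,v in s.items()})
for n in ("top","side"):
    p,d=bot.read_camera(n);cv2.imwrite(f"pics/{n}0.png",p[:,:,::-1]);np.savez(f"{n}0.npz",p=p,d=d)
    m=bot.camera_model(n);print(n,{k:np.round(v,4).tolist() for k,v in m.items()})
print(bot.camera_model("wrist"))
E
```

```text
{'t': np.float64(0.0), 'joint_positions': array([-1.228,  0.053,  1.402, -0.   ,  1.689, -0.07 ]), 'qd': array([ 0.002,  0.   , -0.002, -0.002, -0.   ,  0.001]), 'effort': array([ 1.0000e-03, -3.8168e+01, -3.6018e+01, -0.0000e+00,  6.0000e-03,
       -0.0000e+00]), 'ee_pos': array([ 0.211, -0.481,  0.23 ]), 'tcp_rot': array([-3.073, -0.643,  0.   ]), 'force': array([ 0.345,  0.171, -0.089]), 'ft_torque': array([ 0.008,  0.022, -0.033]), 'gripper_force': np.float64(0.0), 'grip_width': np.float64(1.002)}
top {'fx': 471.0893, 'fy': 471.0893, 'cx': 245.0894, 'cy': 190.0004, 'R': [[-0.0197, -0.9997, -0.0108], [-0.9921, 0.0209, -0.1239], [0.1241, 0.0083, -0.9922]], 't': [0.0596, 0.5198, 1.2339]}
side {'fx': 359.9283, 'fy': 359.9283, 'cx': 249.7311, 'cy': 186.1079, 'R': [[0.7458, 0.6659, -0.0158], [0.5379, -0.6162, -0.5753], [-0.3929, 0.4206, -0.8178]], 't': [-0.4223, -0.2022, 1.2783]}
{'fx': 297.3186396354542, 'fy': 297.3186396354542, 'cx': 254.89536320091983, 'cy': 188.20130705647594, 'hand_eye': array([[-1.84105500e-04, -9.51344286e-01, -3.08129869e-01,
         7.91483113e-02],
       [ 9.99999939e-01, -2.67067525e-04,  2.27072030e-04,
        -4.64333274e-04],
       [-2.98315160e-04, -3.08129808e-01,  9.51344277e-01,
        -1.42161116e-01],
       [ 0.00000000e+00,  0.00000000e+00,  0.00000000e+00,
         1.00000000e+00]])}
```

View pics/top0.png

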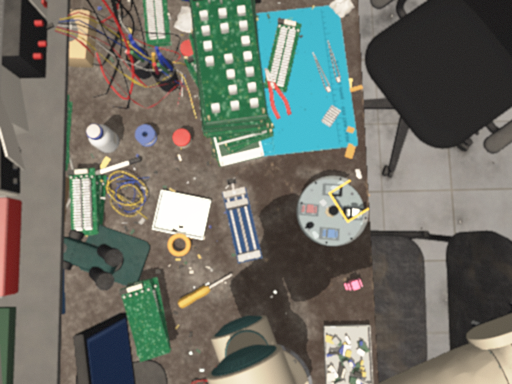

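View pics/side0.png

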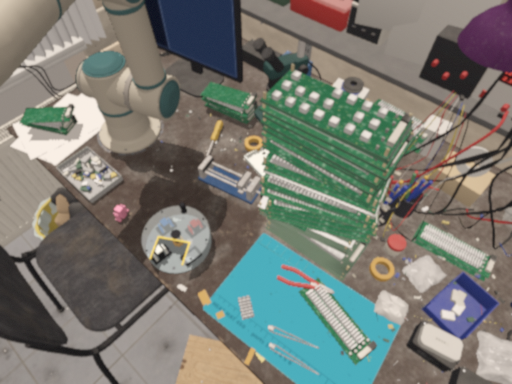

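The top view shows the carousel at about (333,211), with the notch edged yellow near (345,200), and the tray at (182,214). The red module is at about (309,209). Next I'll rectify the carousel and tray areas to metric.

```bash
cat > h.py <<'E'
import numpy as np,cv2
def ray(m,uv,z):
    uv=np.atleast_2d(uv).astype(float);R=np.array(m["R"]);t=np.array(m["t"])
    d=np.c_[(uv[:,0]-m["cx"])/m["fx"],(uv[:,1]-m["cy"])/m["fy"],np.ones(len(uv))]@R
    C=-R.T@t
    return C+d*((z-C[2])/d[:,2])[:,None]
def proj(m,X):
    c=np.atleast_2d(X)@np.array(m["R"]).T+m["t"]
    return np.c_[m["cx"]+m["fx"]*c[:,0]/c[:,2],m["cy"]+m["fy"]*c[:,1]/c[:,2]]
def rect(m,p,c,z,half,s):  # image: up=+x, right=-y ; s px per m
    n=int(2*half*s);i=np.arange(n)
    X=c[0]+half-i/s;Y=c[1]+half-i/s
    g=np.stack(np.broadcast_arrays(X[:,None],Y[None],z),-1).reshape(-1,3)
    uv=proj(m,g).reshape(n,n,2).astype(np.float32)
    return cv2.remap(p,uv[...,0],uv[...,1],cv2.INTER_CUBIC)
E
python3 - <<'E'
from rig import bot
from h import *
m=bot.camera_model("top");p=np.load("top0.npz")["p"];d=np.load("top0.npz")["d"]
for uv in [(333,211),(309,209),(331,233),(331,188),(355,213)]: print(uv,ray(m,uv,.051)[0].round(4),d[uv[1],uv[0]])
print("tray",ray(m,[[164,190],[211,197],[203,240],[154,229],[182,214]],.016).round(4))
C=-np.array(m["R"]).T@m["t"];print(C)
c=ray(m,(333,211),.051)[0]
a=rect(m,p,c,.051,.12,2500)
b=rect(m,p,ray(m,(182,214),.016)[0],.016,.12,2500)[::3,::3]
cv2.imwrite("pics/c1.png",a[:,:,::-1]);
E
```

```text
(333, 211) [ 0.4581 -0.1812  0.051 ] 1.231076
(309, 209) [ 0.4647 -0.1184  0.051 ] 1.2416209
(331, 233) [ 0.4006 -0.1735  0.051 ] 1.234045
(331, 188) [ 0.5191 -0.1786  0.051 ] 1.2462659
(355, 213) [ 0.4516 -0.2387  0.051 ] 1.2465894
tray [[0.5276 0.2704 0.016 ]
 [0.5057 0.1422 0.016 ]
 [0.3898 0.165  0.016 ]
 [0.422  0.2973 0.016 ]
 [0.461  0.2214 0.016 ]]
[0.36370363 0.03842603 1.28938907]
```

View pics/c1.png

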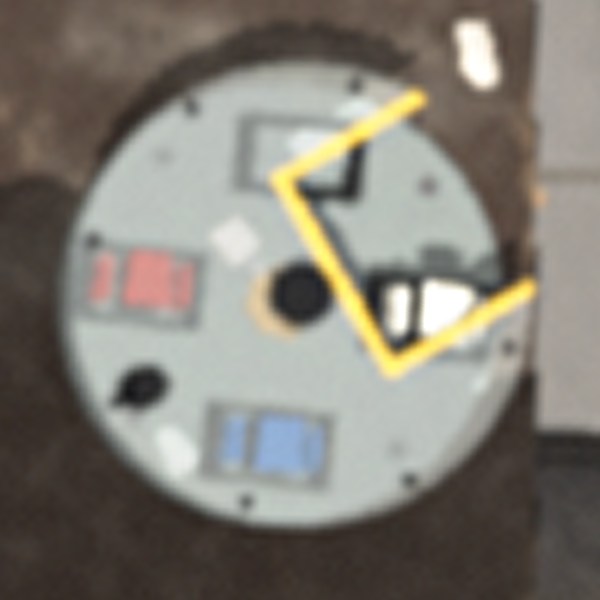

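Found in the rectified view: lid centre ≈(0.460,-0.181), post ≈(0.423,-0.117). The notch points at about -60° in world, and carousel yaw is ≈-5.5°. The red module is in the +y socket, so the lid has to turn about +144° CCW. I'll check obstacle heights and work out the approach.

```bash
cat >> h.py <<'E'
from scipy.spatial.transform import Rotation as Ro
def yaw_of(s): 
    x=Ro.from_rotvec(s["tcp_rot"]).as_matrix()[:,0];return np.degrees(np.arctan2(x[1],x[0]))
def inc(s,xyz,yaw=None):
    M=Ro.from_rotvec(s["tcp_rot"]).as_matrix()
    y0=yaw_of(s); dy=0 if yaw is None else ((yaw-y0+180)%360-180)
    return np.round(np.r_[M.T@(np.array(xyz)-s["ee_pos"]),-dy/360],4).tolist()  # tool z down: +turn = -yaw
E
python3 - <<'E'
from rig import bot
from h import *
m=bot.camera_model("top");d=np.load("top0.npz")["d"]
v,u=np.mgrid[:384,:512];R=np.array(m["R"])
P=np.stack([(u-m["cx"])/m["fx"]*d,(v-m["cy"])/m["fy"]*d,d],-1)-m["t"]
W=P@R;W=W[d>0]
for x in np.arange(.66,.24,-.04):
    print(round(x,2),[int(1000*np.max(W[(abs(W[:,0]-x)<.02)&(abs(W[:,1]-y)<.02),2],initial=-1)) for y in np.arange(.32,-.33,-.04)])
s=bot.observe();print(yaw_of(s),inc(s,(.423,-.117,.23),-5.5),inc(s,(.423,-.117,.18),-5.5))
E
```

```text
0.66 [42, 38, 50, 51, 6, 485, 494, 495, 483, 204, 8, 10, 10, 10, 10, 8, -1000]
0.62 [15, 6, 7, 6, 10, 491, 494, 495, 498, 224, 9, 9, 10, 6, 9, 9, -1000]
0.58 [6, 9, 9, 7, 9, 498, 486, 486, 491, 8, 5, 7, 6, 9, 7, 6, -1000]
0.54 [30, 19, 16, 10, 8, 8, 62, 61, 6, 6, 5, 55, 58, 56, 53, 7, -1000]
0.5 [32, 19, 20, 20, 19, 63, 73, 74, 7, 8, 55, 57, 57, 56, 10, 8, -1000]
0.46 [18, 22, 11, 10, 19, 13, 71, 70, 8, 6, 56, 56, 59, 60, 58, 55, -1000]
0.42 [16, 19, 23, 25, 19, 7, 52, 49, 10, 7, 54, 91, 59, 58, 58, 55, -1000]
0.38 [311, 8, 24, 27, 17, 7, 51, 68, 69, 7, 6, 55, 56, 56, 59, 7, -1000]
0.34 [315, 6, 24, 21, 8, 6, 69, 69, 67, 6, 9, 8, 6, 9, 7, 11, -1000]
0.3 [307, 66, 8, 10, 10, 17, 17, 9, 6, 7, 6, 6, 6, 7, 8, 7, -1000]
0.26 [79, 71, 10, 28, 26, 16, 7, 6, 5, 9, 8, 7, 5, 39, 47, 7, -1000]
23.64886943768582 [0.3405, -0.2479, 0.0009, 0.081] [0.3405, -0.2478, 0.0509, 0.081]
```

>>> jog_arm:
  increments:
    - [[0.04,-0.03,0.0,0.01],[0.08,-0.06,0.0,0.02],[0.12,-0.09,0.0,0.03],[0.16,-0.12,0.0,0.04],[0.2,-0.15,0.0,0.05],[0.24,-0.18,0.0,0.06],[0.28,-0.205,0.01,0.07],[0.315,-0.23,0.02,0.08],[0.34,-0.248,0.03,0.081],[0.34,-0.248,0.03,0.081],[0.34,-0.248,0.03,0.081]]
  grip: 0.6

```text
t: 1.2
ee_pos: [0.4224, -0.117, 0.2009]
tcp_rot: [3.138, -0.148, -0.002]
force: [0.2, -0.5, 0.7]
grip_width: 0.6
gripper_force: 0.0
```

```bash
cat >> h.py <<'E'
def wcam(s,m):
    T=np.eye(4);T[:3,:3]=Ro.from_rotvec(s["tcp_rot"]).as_matrix();T[:3,3]=s["ee_pos"];return T@m["hand_eye"]
def wproj(m,T,X):
    c=(np.atleast_2d(X)-T[:3,3])@T[:3,:3];r=np.hypot(c[:,0],c[:,1]);th=np.arctan2(r,c[:,2])
    return np.c_[m["cx"]+m["fx"]*th*c[:,0]/r,m["cy"]+m["fx"]*th*c[:,1]/r]
def wrect(m,T,p,c,z,half,s):
    n=int(2*half*s);i=np.arange(n);X=c[0]+half-i/s;Y=c[1]+half-i/s
    g=np.stack(np.broadcast_arrays(X[:,None],Y[None],z),-1).reshape(-1,3)
    uv=wproj(m,T,g).reshape(n,n,2).astype(np.float32)
    return cv2.remap(p,uv[...,0],uv[...,1],cv2.INTER_CUBIC)
E
python3 - <<'E'
from rig import bot
from h import *
s=bot.observe();m=bot.camera_model("wrist");p,d=bot.read_camera("wrist");T=wcam(s,m)
np.savez("w1.npz",p=p,T=T)
print(s["t"],s["ee_pos"],yaw_of(s),s["joint_positions"].round(3),s["grip_width"],T[:3,3])
c=(.46,-.181)
a=wrect(m,T,p,c,.051,.12,2500);b=wrect(m,T,p,c,.04,.12,2500)
cv2.imwrite("pics/w1.png",a[:,:,::-1])
print(inc(s,(.423,-.117,.06),-5.5))
E
```

```text
1.2 [ 0.42244097 -0.11696877  0.20085435] -5.4087227544417145 [-0.354 -0.186  1.688 -0.     1.64   1.311] 0.6004912819846684 [ 0.50121432 -0.12394595  0.34292016]
[0.0007, -0.0, 0.1409, 0.0003]
```

View pics/w1.png

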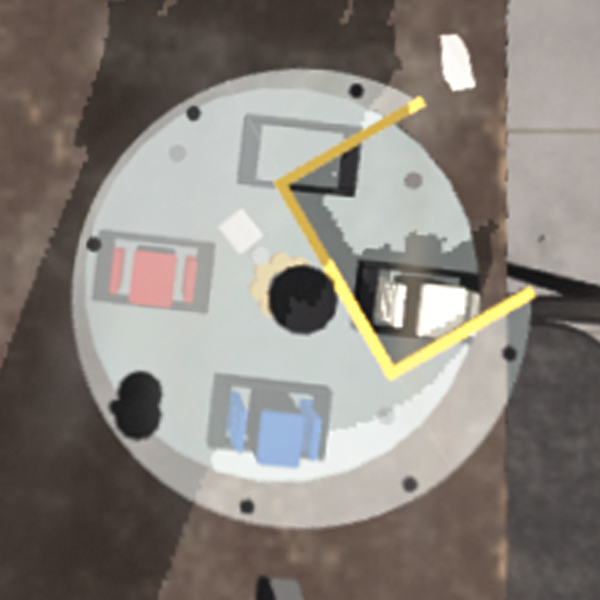

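The lid centre is at (302,298) px, giving (0.461,-0.182). The post foot is at (140,387) px, giving (0.4248,-0.1165). Carousel yaw is confirmed at about -5.5°. I'll go down onto the post now.

>>> jog_arm:
  increments:
    - [[0.002,0.0,0.04,0],[0.002,0.0,0.08,0],[0.002,0.0,0.12,0],[0.002,0.0,0.142,0],[0.002,0.0,0.142,0]]
  grip: 0.6
  newtons: 20

```text
t: 1.75
ee_pos: [0.4222, -0.118, 0.0565]
tcp_rot: [-3.136, 0.154, 0.009]
force: [0.6, -0.2, 1.0]
grip_width: 0.605
gripper_force: 0.0
```

>>> jog_arm:
  increments:
    - [[0,0,0,0],[0,0,0,0],[0,0,0,0],[0,0,0,0],[0,0,0,0],[0,0,0,0],[0,0,0,0]]
  grip: 0.0
  newtons: 20

```text
t: 2.45
ee_pos: [0.4254, -0.1178, 0.0613]
tcp_rot: [3.137, -0.151, 0.004]
force: [-2.7, 1.1, 6.7]
grip_width: 0.15
gripper_force: 20.8
```

```bash
python3 - <<'E'
from rig import bot
from h import *
s=bot.observe();print(s["ee_pos"],yaw_of(s),s["grip_width"],s["gripper_force"],s["force"])
c=np.array([.4608,-.1818]);r=.075
for a in list(range(119,265,8))+[265]:
    print(a,np.round(inc(s,(c[0]+r*np.cos(np.radians(a)),c[1]+r*np.sin(np.radians(a)),s["ee_pos"][2])),3))
E
```

```text
[ 0.42544221 -0.11782332  0.06125896] -5.493465865446706 0.15020447772199638 20.83771526813507 [-2.72837846  1.114306    6.66750471]
119 [-0.001 -0.002 -0.     0.   ]
127 [-0.009  0.005 -0.     0.   ]
135 [-0.016  0.013 -0.     0.   ]
143 [-0.023  0.021 -0.     0.   ]
151 [-0.028  0.03  -0.     0.   ]
159 [-0.031  0.04  -0.     0.   ]
167 [-0.033  0.05  -0.     0.   ]
175 [-0.034  0.061 -0.     0.   ]
183 [-0.033  0.071 -0.     0.   ]
191 [-0.031  0.082 -0.     0.   ]
199 [-0.027  0.091  0.     0.   ]
207 [-0.022  0.101  0.     0.   ]
215 [-0.016  0.109  0.     0.   ]
223 [-0.008  0.116  0.     0.   ]
231 [-0.     0.123  0.     0.   ]
239 [0.009 0.128 0.    0.   ]
247 [0.019 0.132 0.    0.   ]
255 [0.029 0.134 0.    0.   ]
263 [0.039 0.135 0.    0.   ]
265 [0.042 0.135 0.    0.   ]
```

>>> jog_arm:
  increments:
    - [[-0.005,0.002,-0.002,0],[-0.009,0.005,-0.003,0],[-0.016,0.013,-0.003,0],[-0.023,0.021,-0.003,0],[-0.028,0.03,-0.003,0],[-0.031,0.04,-0.003,0],[-0.033,0.05,-0.003,0],[-0.034,0.061,-0.003,0],[-0.033,0.071,-0.003,0],[-0.031,0.082,-0.003,0],[-0.027,0.091,-0.003,0],[-0.022,0.101,-0.003,0],[-0.016,0.109,-0.003,0],[-0.008,0.116,-0.003,0],[0.0,0.123,-0.003,0],[0.009,0.128,-0.003,0],[0.019,0.132,-0.003,0],[0.029,0.134,-0.003,0],[0.04,0.135,-0.003,0],[0.042,0.135,-0.003,0]]

```text
t: 4.45
ee_pos: [0.4545, -0.2567, 0.0624]
tcp_rot: [3.137, -0.151, 0.001]
force: [-1.4, -0.8, -0.5]
grip_width: 0.155
gripper_force: 21.1
```

```bash
python3 - <<'E'
from rig import bot
from h import *
s=bot.observe();print(s["t"],s["ee_pos"],yaw_of(s),s["grip_width"],s["gripper_force"],s["force"])
p,d=bot.read_camera("top");m=bot.camera_model("top")
a=rect(m,p,(.4608,-.1818),.051,.12,2500);cv2.imwrite("pics/t2.png",a[:,:,::-1])
E
```

```text
4.45 [ 0.45451284 -0.25674974  0.06235229] -5.49614561639084 0.15548637191197034 21.087393164634705 [-1.44008261 -0.82334212 -0.49120229]
```

View pics/t2.png

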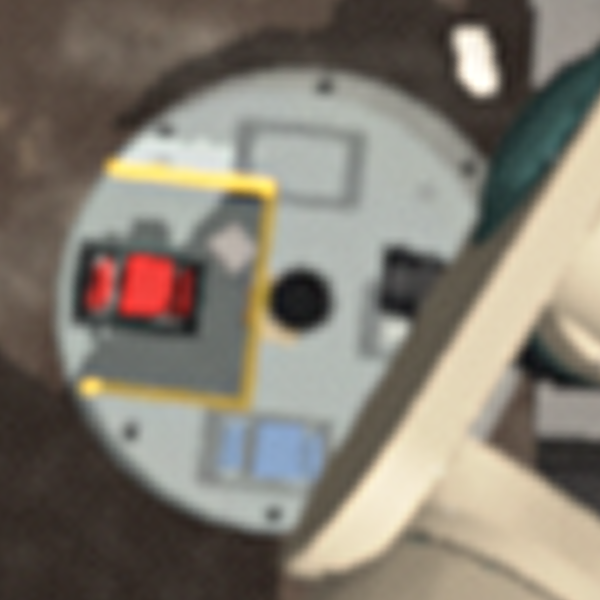

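The yellow notch now frames the red module at about (145,285). Now let go and move up to above the module.

>>> jog_arm:
  increments:
    - [[0,0,0,0],[0,0,0,0],[0,0,0,0],[0,0,0,0],[0,0,-0.03,0],[0,0,-0.07,0],[0,-0.03,-0.1,0],[0,-0.07,-0.12,0],[0,-0.11,-0.12,0],[0,-0.135,-0.12,0],[0,-0.135,-0.12,0],[0,-0.135,-0.12,0]]
  grip: 0.55

```text
t: 5.7
ee_pos: [0.4664, -0.1215, 0.1825]
tcp_rot: [3.137, -0.149, 0.001]
force: [-0.0, -0.1, -0.3]
grip_width: 0.555
gripper_force: 0.0
```

```bash
python3 - <<'E'
from rig import bot
from h import *
s=bot.observe();m=bot.camera_model("wrist");p,d=bot.read_camera("wrist");T=wcam(s,m)
print(s["t"],s["ee_pos"],yaw_of(s),s["grip_width"],T[:3,3])
a=wrect(m,T,p,(.4666,-.1221),.051,.1,3000);b=wrect(m,T,p,(.4666,-.1221),.044,.03,10000)
cv2.imwrite("pics/w3.png",a[:,:,::-1])
hsv=cv2.cvtColor(b,cv2.COLOR_RGB2HSV);k=((hsv[...,0]<8)|(hsv[...,0]>172))&(hsv[...,1]>140)&(hsv[...,2]>70)
cv2.imwrite("pics/w3r.png",cv2.hconcat([b[:,:,::-1],]))
E
```

```text
5.7 [ 0.46640455 -0.12153451  0.18247227] -5.44719177683683 0.5546006106836109 [ 0.54494128 -0.1284787   0.32467046]
```

View pics/w3.png

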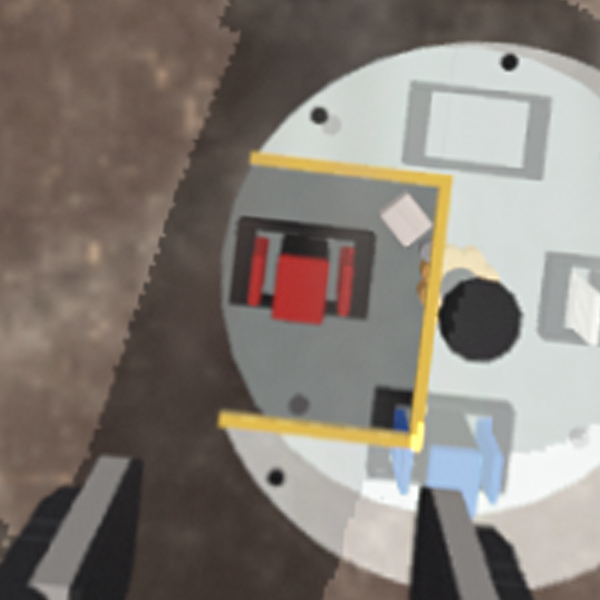

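View pics/w3r.png

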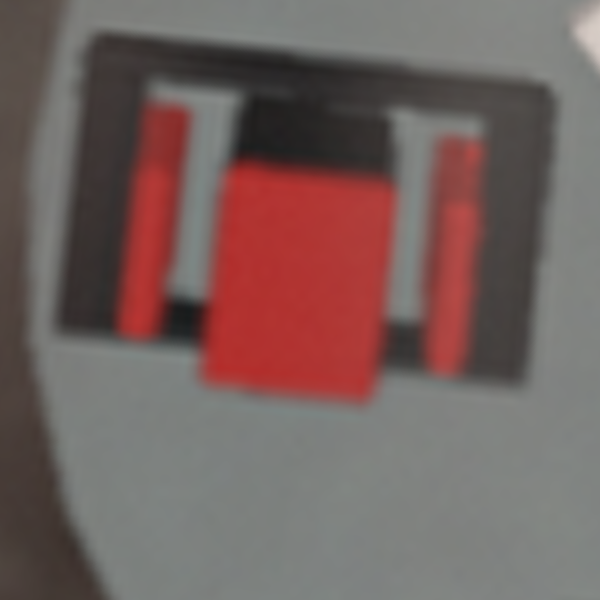

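The cap centre is at (300,282) px, giving the module at (0.4684,-0.1221), yaw ≈-6°. The notch is clear around it and the inner edge leaves enough room. Going down, fingers at 44 mm.

>>> jog_arm:
  increments:
    - [[0.002,0.0005,0.0,0.0015],[0.002,0.0005,0.04,0.0015],[0.002,0.0005,0.08,0.0015],[0.002,0.0005,0.11,0.0015],[0.002,0.0005,0.12,0.0015],[0.002,0.0005,0.13,0.0015],[0.002,0.0005,0.14,0.0015],[0.002,0.0005,0.15,0.0015],[0.002,0.0005,0.157,0.0015],[0.002,0.0005,0.164,0.0015],[0.002,0.0005,0.164,0.0015],[0.002,0.0005,0.164,0.0015]]
  grip: 0.52

```text
t: 6.95
ee_pos: [0.4685, -0.1223, 0.0185]
tcp_rot: [3.137, -0.166, 0.0]
force: [-0.3, -0.3, -0.5]
grip_width: 0.52
gripper_force: 0.0
```

>>> jog_arm:
  increments:
    - [[0,0,0,0],[0,0,0,0],[0,0,0,0],[0,0,0,0],[0,0,0,0],[0,0,0,0],[0,0,0,0],[0,0,0,0]]
  grip: 0.0
  newtons: 30

```text
t: 7.75
ee_pos: [0.4691, -0.1225, 0.0196]
tcp_rot: [3.137, -0.166, 0.003]
force: [-2.4, 0.2, 5.3]
grip_width: 0.27
gripper_force: 30.6
```

Opening reads 23 mm, where the post (14 mm) read about 13, so the tabs are fully in. Lift gently.

>>> jog_arm:
  increments:
    - [[0,0,-0.002,0],[0,0,-0.004,0],[0,0,-0.006,0],[0,0,-0.009,0],[0,0,-0.012,0],[0,0,-0.015,0]]

```text
t: 8.35
ee_pos: [0.4684, -0.1223, 0.0335]
tcp_rot: [3.137, -0.166, 0.0]
force: [0.7, -0.7, 0.2]
grip_width: 0.274
gripper_force: 29.4
```

>>> jog_arm:
  increments:
    - [[0,0,-0.01,0],[0,0,-0.02,0],[0,0,-0.035,0],[0,0,-0.05,0],[0,0,-0.07,0],[0,0,-0.09,0],[0,0,-0.11,0],[0,0,-0.125,0],[0,0,-0.13,0],[0,0,-0.13,0]]

```text
t: 9.35
ee_pos: [0.4687, -0.1224, 0.1644]
tcp_rot: [3.137, -0.166, 0.003]
force: [-0.3, -0.3, -0.7]
grip_width: 0.276
gripper_force: 29.5
```

```bash
python3 - <<'E'
from rig import bot
from h import *
s=bot.observe();p,d=bot.read_camera("wrist")
m=bot.camera_model("top");q,d=bot.read_camera("top");
print(s["t"],s["ee_pos"],yaw_of(s),s["grip_width"],s["force"])
b=rect(m,q,(.461,.22),.016,.12,2500)
a=cv2.resize(p,None,fx=.78,fy=.78)
o=np.zeros((600,800,3),np.uint8);o[:299,:399]=a[:299,:399];o[300:600,:400]=cv2.resize(q[140:290,140:340],(400,300));o[:400,400:]=cv2.resize(b,(400,400))
cv2.imwrite("pics/l4.png",o[:,:,::-1]);
E
```

```text
9.35 [ 0.46869073 -0.12238892  0.16436664] -6.049583001118134 0.2755315817798232 [-0.26730803 -0.28682132 -0.73922727]
```

View pics/l4.png

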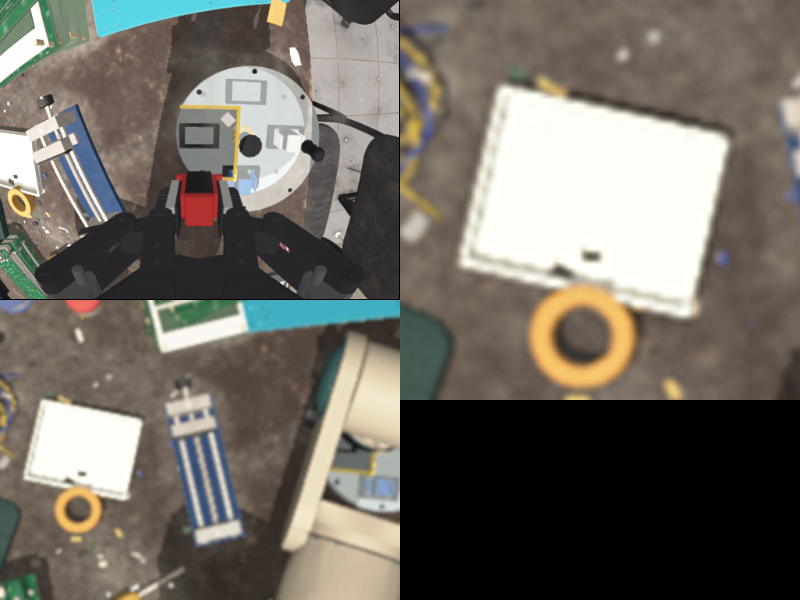

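The module is held upright between the fingers at (200,200), and its socket is empty. The tray centre is ≈(0.461,0.222), with small debris near its robot-side edge, so I'll aim for (0.468,0.222). I'll carry it round the stack.

>>> jog_arm:
  increments:
    - [[-0.02,-0.005,0,0],[-0.048,-0.025,0,0],[-0.052,-0.055,0,0],[-0.055,-0.09,0,0],[-0.06,-0.13,0,0],[-0.065,-0.17,0,0],[-0.07,-0.205,0,0],[-0.07,-0.234,0,0],[-0.064,-0.265,0,0],[-0.055,-0.295,0,0],[-0.045,-0.32,0,0],[-0.038,-0.336,0,0],[-0.036,-0.342,0,0],[-0.036,-0.342,0.01,0],[-0.036,-0.342,0.03,0],[-0.036,-0.342,0.06,0],[-0.036,-0.342,0.09,0],[-0.036,-0.342,0.11,0],[-0.036,-0.342,0.12,0],[-0.036,-0.342,0.12,0]]

```text
t: 11.45
ee_pos: [0.4674, 0.2206, 0.0415]
tcp_rot: [3.136, -0.167, -0.005]
force: [-0.4, -0.7, -0.5]
grip_width: 0.272
gripper_force: 29.6
```

```bash
python3 - <<'E'
from rig import bot
from h import *
s=bot.observe();p,d=bot.read_camera("side");q,_=bot.read_camera("wrist")
print(s["t"],s["ee_pos"],yaw_of(s),s["grip_width"],s["force"])
o=np.hstack([cv2.resize(p[100:250,150:350],(400,300)),cv2.resize(q,(400,300))])
cv2.imwrite("pics/s5.png",o[:,:,::-1]);
E
```

```text
11.45 [0.46735954 0.2205542  0.04154734] -6.08888859483334 0.27210091911589923 [-0.43764644 -0.74830293 -0.50303463]
```

View pics/s5.png

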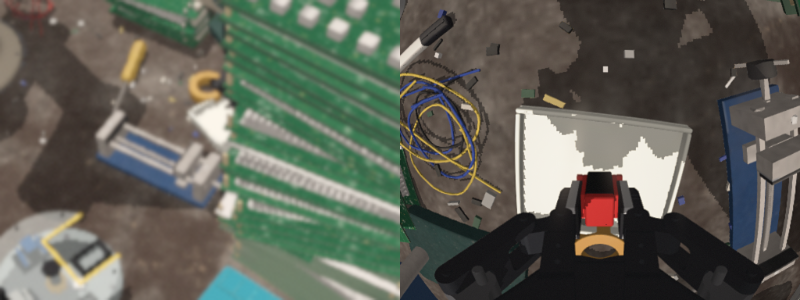

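The module hangs over the middle of the tray. Lowering slowly.

>>> jog_arm:
  increments:
    - [[0,0,0.008,0],[0,0,0.014,0],[0,0,0.018,0],[0,0,0.02,0],[0,0,0.02,0],[0,0,0.02,0]]

```text
t: 12.15
ee_pos: [0.4687, 0.2217, 0.0234]
tcp_rot: [3.137, -0.166, 0.0]
force: [-0.7, -0.6, -1.3]
grip_width: 0.273
gripper_force: 29.6
```

>>> jog_arm:
  increments:
    - [[0,0,0.001,0],[0,0,0.002,0],[0,0,0.003,0],[0,0,0.004,0],[0,0,0.004,0],[0,0,0.004,0]]

```text
t: 12.75
ee_pos: [0.4687, 0.2217, 0.0196]
tcp_rot: [-3.137, 0.166, -0.0]
force: [-1.9, -0.4, 3.3]
grip_width: 0.274
gripper_force: 30.4
```

Contact (3 N up): it's standing on the floor of the tray. Release and rise.

>>> jog_arm:
  increments:
    - [[0,0,0,0],[0,0,0,0],[0,0,0,0],[0,0,0,0],[0,0,0,0],[0,0,-0.01,0],[0,0,-0.03,0],[0,0,-0.06,0],[0,0,-0.1,0],[0,0,-0.14,0],[-0.04,0,-0.16,0],[-0.06,0,-0.16,0],[-0.06,0,-0.16,0]]
  grip: 0.55
  newtons: 20

```text
t: 14.05
ee_pos: [0.4077, 0.2285, 0.1812]
tcp_rot: [-3.136, 0.163, -0.004]
force: [0.2, 0.6, -0.2]
grip_width: 0.552
gripper_force: 0.0
```

```bash
python3 - <<'E'
from rig import bot
from h import *
s=bot.observe();q,_=bot.read_camera("wrist");p,_=bot.read_camera("top")
print(s["t"],s["ee_pos"],s["grip_width"],s["force"])
o=np.hstack([cv2.resize(q,(400,300)),cv2.resize(p[140:290,180:380],(400,300))])
cv2.imwrite("pics/f6.png",o[:,:,::-1]);
E
```

```text
14.05 [0.40773168 0.22850058 0.18117263] 0.552258177209941 [ 0.18044315  0.64273172 -0.19594999]
```

View pics/f6.png

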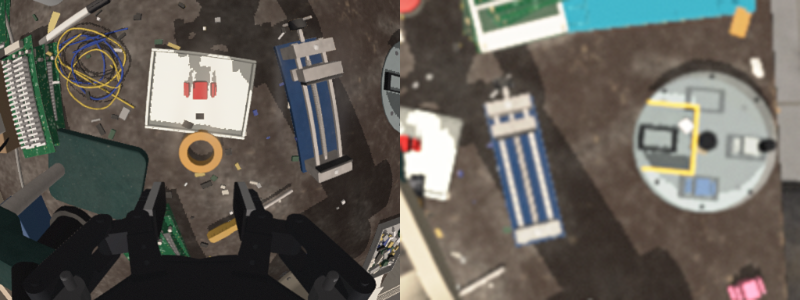

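The red module stands upright in the tray at (200,90). The notch is clicked home over the emptied socket, and the white and blue modules are still in place.

```bash
python3 -c "
from rig import bot
print(bot.finish_job())"
```

```text
the job is handed in; nothing more can be done
None
```

The red relay module is standing upright in the white tray and the job is handed in. I turned the lid until its notch clicked home over the module and let go; the blue and white modules are still in the carousel, and the arm never went near the bystanders.

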